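Pack glass-tile jars in a tray and secure them with its sliding stop

TASK

Get the tile jars ready to carry: pull the black grip of the tray's sliding stop all the way back to its open end, then stand the aqua jar and the gold jar upright in the tray beside the red one that is already there. Then slide the stop up until all three jars stand snugly in a row with no slack between the stop and the fixed end wall. The jars are glass, so set them down rather than dropping them, and leave the mug, glue pot and dish of tiles where they are.

Things in the scene. Friction and masses are not known exactly. Their poses are not given: they have to be found in the camera images.
- tray: Fixed aluminium tray, 80 x 272 mm outside. Origin: centre of its underside, on the desk. Its long axis is y; inside it is 68 mm wide (x) and 260 mm long (y from -130 to +130); floor 6 mm above the desk, side walls 6 mm thick with tops at 28 mm. The fixed end wall at +y is 48 mm high; the sliding stop comes from the -y end.
- tray_end (a point): Middle of the inner face of the tray's fixed end wall (tray y = +130 mm, 28 mm above the desk).
- stop (a joint): Sliding stop's position along the tray, m: 0 = fully open (against the -y end), grows to 0.145 towards the fixed end wall (+y of the tray). It stays where it is left; about 2 N of friction. The free length between its face and the end wall is 0.203 m minus this value.
- stop_grip (a point): Centre of the top of the stop's upright black grip, 85 mm above the desk; axes as the tray's. The grip is 22 mm wide (tray x) and 34 mm long (tray y); pinch it across its width, between 40 and 85 mm above the desk. Grey carriage parts beside it reach 32 mm high.
- stop_face (a point): Middle of the face of the stop's orange plate that meets the jars, 31 mm ahead (tray +y) of the grip's centre, 30 mm above the desk; the plate's top is at 52 mm. Axes as the tray's.
- jar_aqua: Glass jar of aqua tiles with a white cap, 55 mm diameter, 74 mm high, 0.13 kg, loose on the desk. Origin: centre of its underside, z up.
- jar_gold: Glass jar of pale gold tiles with a white cap, 49 mm diameter, 66 mm high, 0.13 kg, loose on the desk. Origin: centre of its underside, z up.
- jar_red: Glass jar of red tiles with a black cap, 49 mm diameter, 59 mm high, 0.13 kg, standing loose in the tray at the fixed end wall. Origin: centre of its underside, z up.
- mug_1: White dotted mug, 78 mm across, 93 mm high; bystander. Origin: centre of its underside.
- glue_pot: White glue pot with blue cap, 66 mm across, 111 mm high; bystander. Origin: centre of its underside.
- tile_dish: Small dish of peach tiles, 102 mm across, 26 mm high; bystander. Origin: centre of its underside.
Things that resemble listed ones, but are neither listed nor needed, are in the scene too. Leave any blue look-alike of the jar_gold alone.

How it is judged (in metres and radians):
On the way, in this order (a step that is already met when the one before it is completed fails the run):
1. the stop is slid back to its open end (within 8 mm) (value of joint stop below 0.008 m), for 0.2 s.
2. all three jars stand upright and released on the tray's floor, between stop and end wall (x of jar_aqua in the frame of tray between -0.015 and 0.015 m and y of each of jar_aqua, jar_gold, jar_red in the frame of stop_face above 0.015 m and y of each of jar_aqua, jar_gold, jar_red in the frame of tray below 0.13 m and height (world z) of each of jar_aqua, jar_gold, jar_red below 0.012 m and angle between each of jar_aqua, jar_gold, jar_red's own z axis and vertical below 0.1 rad and x of jar_gold in the frame of tray between -0.015 and 0.015 m and x of jar_red in the frame of tray between -0.015 and 0.015 m and contact force between the fingers and jar_aqua below 0.5 N and contact force between the fingers and jar_gold below 0.5 N and contact force between the fingers and jar_red below 0.5 N), for 0.2 s.
3. the stop is slid up snugly against the row of jars (at most about 6 mm of slack in all) (value of joint stop above 0.0455 m and x of jar_aqua in the frame of tray between -0.015 and 0.015 m and y of each of jar_aqua, jar_gold, jar_red in the frame of stop_face above 0.015 m and y of each of jar_aqua, jar_gold, jar_red in the frame of tray below 0.13 m and height (world z) of each of jar_aqua, jar_gold, jar_red below 0.012 m and angle between each of jar_aqua, jar_gold, jar_red's own z axis and vertical below 0.1 rad and x of jar_gold in the frame of tray between -0.015 and 0.015 m and x of jar_red in the frame of tray between -0.015 and 0.015 m), for 0.2 s.
At the end, for the whole second after the job is handed in: All three jars stand upright (within 0.1 rad), released and at rest on the tray's floor between the stop and the fixed end wall, and the stop is closed up on them (joint above 0.0455 m: at most about 6 mm of slack in all) (all of step 3 and contact force between the fingers and jar_aqua below 0.5 N and contact force between the fingers and jar_gold below 0.5 N and contact force between the fingers and jar_red below 0.5 N and linear speed of each of jar_aqua, jar_gold, jar_red below 0.02 m/s); the robot touches nothing.
It fails at once if the mug, glue pot or dish of tiles is pushed more than 30 mm from its place (distance of any of mug_1, glue_pot, tile_dish from where it was at the start of the episode above 0.03 m).
It fails at once if the aqua jar is let go more than 45 mm above the desk (height (world z) of jar_aqua above 0.045 m and contact force between the fingers and jar_aqua below 0.05 N).
It fails at once if the gold jar is let go more than 45 mm above the desk (height (world z) of jar_gold above 0.045 m and contact force between the fingers and jar_gold below 0.05 N).
It also fails if it takes over 72 s, if anything falls off the work surface, if the arm or the gripper's body presses on something with over 40 N, if the wrist force passes 120 N, or if a joint passes its speed limit or range.

ROBOT

A 6-joint arm with a two-finger parallel gripper is mounted at the origin on the work surface; the furniture and walls round the work are solid. World frame = base frame: x ahead of the robot, y to its left, z up, the work surface at z = 0. Lengths are in m, angles in degrees, forces in N, time in s.
With the tool pointing down it reaches from about 0.375 to 0.9 m from the base axis. Payload 3.1 kg.
Tool frame: the origin (TCP) lies between the finger pads; the fingertips stand 11 mm ahead of it and the grasp point (between the pads) lies 8 mm behind it; z points along the fingers, y is the line along which they close (so a half turn about z gives the same grasp; the last joint's range is limited). The gripper opens to 87 mm and grips with 3 to 60 N. Pads are 19 mm wide; open, the fingers measure 117 mm over their backs; the gripper's body (75 mm by 190 mm) begins 51 mm behind the grasp point.
Start: joints at [-81.446, 30.224, 82.088, -0, 67.689, -10.227], TCP at [0.201, -0.592, 0.234] pointing down, gripper open.
Joint ranges: [-176.69, 176.69], [-43.24, 126.21], [12.49, 139.97], [-82, 262], [0, 151.66], [-163.58, 163.58]. Speed limits (degrees/s): [159.86, 159.86, 180, 180, 180, 180].

INTERFACE

Orientations are given as a 3x3 rotation matrix whose columns are the frame's x, y, z axes.
In Python, from rig import bot, viewer, workorder, models gives the robot as it stands.
- The arm moves only by the shell command python3 -m jog 'ROWS'. ROWS is JSON, a list of rows, each a list of 7 numbers: the opening, from 0 (shut) to 1 (fully open), then the shift along the tool's x, y, z in m, then the turn, a rotation vector about the tool's x, y, z in degrees. In form: [[claw, x, y, z, ax, ay, az], ...]. A call has 1 to 20 rows; each row is the pose to reach, as a shift and turn from the pose commanded when the call began, along the tool's axes at that moment; what a row does not reach only later rows make up. A row lasts 1/8 s, in which the tool goes at most 62.5 mm and 10.7 degrees, less where a joint would pass 70% of its speed; a pose out of reach is approached as far as the arm can. A call with a gripper value outside its range is refused whole. The fingers move at their own pace and stop on an object; the grip force is fixed at half the most. Time passes only in rows, so rows that repeat a pose let the fingers close. It gives the time, the measured TCP pose, the force, the opening and the grip force at its end, in the units of the state.
- bot.read_state(): the state, without advancing time (a new reading comes with each control period).
- viewer.capture(name): name is "scene" or "side" or "wrist"; returns (picture, depth): 384x512x3 uint8, blue, green, red; 384x512 float32, m along the optical axis (not along the pixel's ray), 0 where there is no reading.
- viewer.camera_info(name): a dict with "fx", "fy", "cx", "cy" (pixels), "world_to_cam" (4x4, takes a point from world to camera coordinates). Camera axes: x right, y down, z forward; pixel columns grow to the right and rows downward; lengths in m; the calibration is good to about 2 mm. The wrist camera is an equidistant fisheye: a pixel r from the principal point sees the ray r / f radians off the axis. A picture is of the moment at which its call begins: read the wrist's pose just before it. camera_info takes no time and is no camera call; for the wrist camera it gives the pose at the moment of the call.
- workorder.hand_in(): hands the job in; it is judged then, once.
Trained networks look in the newest picture that a camera, given by its name, has taken for a name from the list of things; names that differ only in an ending like _2 or _b are one class to them, and where a whole thing is asked for, a point or a joint stands for the part that bears it (a point fixed in the world has none). Each returns a list of dicts, best first, with "p" (0 to 1); they miss things now and then, are a little off and sometimes report something else, mostly with a low value. They report only what shows in the picture. A call takes as long as a camera call. They do not tell look-alikes from the thing itself.
- models.outline_of(camera, thing): "mask" (384x512 bool, what is visible of it).
- models.tip_of(camera, thing): "xyz" ([x, y, z] in m, in world coordinates, good to about 4 mm: a listed point, or the origin of a listed thing).
The state is a dict: "time_s": time; "joint_positions": joint angles; "qvel": joint speeds; "tau": joint torques, N m; "position": TCP position; "tcp_rot": TCP orientation; "force": force on the tool from outside, world axes, zero at the start; "moment": the same for the moment, N m; "opening": opening from 0.0 (shut) to 1.0 (fully open); "grasp_force": force on a finger pad.
Only numpy, scipy, OpenCV 4.12 (cv2) and the standard library are available. Lean on these libraries where they do the work, as an engineer would, in place of code of your own. Each camera call takes 0.05 s, during which the arm holds its last target. There are 200 camera calls.

## Working session

There is one attempt and no reset: what is moved stays moved. The work goes in short steps, Python scripts to look and compute and a shell command to move; the robot and the scene stay as the last step left them, time stands still between calls to the robot, and variables do not carry over. Pictures are saved under pics/ and viewed, at most 10 in all, crops included, and the job is handed in when it is done.

```bash
mkdir -p pics; ls
cat > h.py <<'E'
import numpy as np, cv2
from rig import bot, viewer, workorder, models
def unproj(cam, mask, d, info=None):
    i=info or viewer.camera_info(cam); v,u=np.nonzero(mask&(d>0)); z=d[v,u]
    P=np.c_[(u-i["cx"])/i["fx"]*z,(v-i["cy"])/i["fy"]*z,z,np.ones(len(z))]
    return (np.linalg.inv(i["world_to_cam"])@P.T).T[:,:3]
E
python3 - <<'E'
from h import *
ims=[]
for c in ["scene","side"]:
    im,d=viewer.capture(c); ims.append(im); np.save(f"pics/{c}_d.npy",d); cv2.imwrite(f"pics/{c}0.png",im)
    for t in ["tray","tray_end","stop_grip","stop_face","jar_aqua","jar_gold","jar_red","mug_1","glue_pot","tile_dish"]:
        i=viewer.camera_info(c)
        for r in models.tip_of(c,t)[:3]:
            p=i["world_to_cam"]@np.r_[r["xyz"],1]
            print(c,t,round(r["p"],2),np.round(r["xyz"],3),"px",int(i["fx"]*p[0]/p[2]+i["cx"]),int(i["fy"]*p[1]/p[2]+i["cy"]))
cv2.imwrite("pics/both0.png",cv2.resize(np.vstack(ims),None,fx=.78,fy=.78))
print(bot.read_state())
E
```

```text
pics
scene tray 0.91 [ 0.574 -0.051  0.003] px 266 214
scene tray_end 0.58 [0.58  0.074 0.028] px 234 224
scene stop_grip 0.89 [ 0.573 -0.022  0.083] px 260 203
scene stop_face 0.6 [0.576 0.01  0.029] px 251 216
scene jar_aqua 0.94 [0.467 0.358 0.   ] px 173 297
scene jar_gold 0.52 [ 0.578 -0.356 -0.002] px 330 180
scene mug_1 0.94 [ 0.696 -0.379 -0.003] px 315 160
scene glue_pot 0.66 [ 0.791  0.059 -0.001] px 209 189
scene glue_pot 0.61 [0.73  0.262 0.004] px 165 222
scene tile_dish 0.73 [0.791 0.062 0.001] px 208 189
side tray 0.94 [ 0.575 -0.054  0.002] px 250 221
side tray_end 0.96 [0.579 0.078 0.032] px 238 193
side stop_grip 0.8 [ 0.578 -0.022  0.084] px 248 197
side stop_face 0.85 [0.577 0.015 0.027] px 244 204
side stop_face 0.57 [ 0.467  0.358 -0.001] px 189 167
side jar_aqua 0.64 [ 0.465  0.354 -0.   ] px 189 167
side jar_gold 0.88 [ 0.385 -0.382  0.   ] px 228 309
side jar_gold 0.69 [ 0.479 -0.356  0.003] px 256 292
side jar_gold 0.61 [ 0.573 -0.355 -0.003] px 286 285
side jar_red 0.68 [0.578 0.049 0.008] px 240 203
side mug_1 0.58 [ 0.692 -0.381 -0.   ] px 326 280
side gl
[... 195 characters left out ...]
261249e-04,
        6.76902774e+01, -1.02280187e+01]), 'qvel': array([-0.01674209,  0.05396308, -0.0231581 , -0.00115096,  0.0324061 ,
       -0.01039634]), 'tau': array([ 1.00425972e-03, -4.40020788e+01, -1.76990390e+01,  6.33302517e-02,
        5.03942580e-02, -1.82031908e-05]), 'position': array([ 0.20124497, -0.59170119,  0.23357499]), 'tcp_rot': array([[ 9.46751781e-01,  3.21964384e-01,  1.99038668e-06],
       [ 3.21964384e-01, -9.46751781e-01, -3.08482956e-05],
       [-8.04765036e-06,  2.98465124e-05, -1.00000000e+00]]), 'force': array([-0.05096952, -0.06454386, -0.0857521 ]), 'moment': array([ 0.00931903, -0.08883388, -0.04028494]), 'grasp_force': 0.0, 'opening': 1.0026579458691827}
```

View pics/scene0.png

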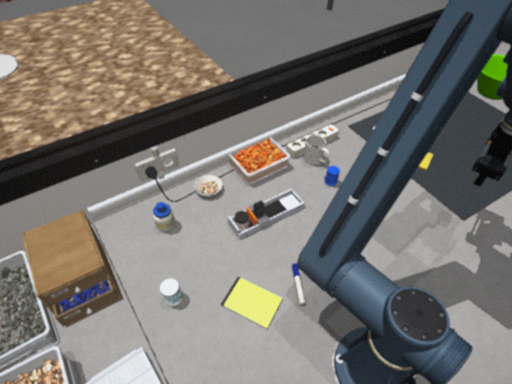

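View pics/side0.png

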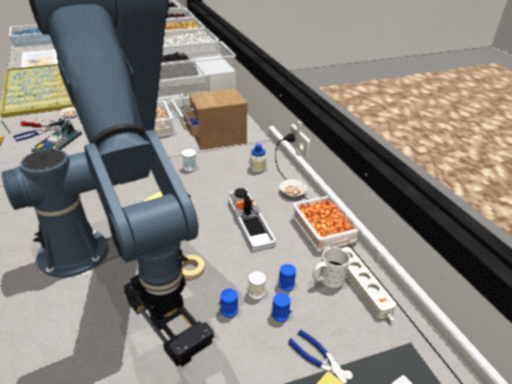

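The scene view shows the aqua jar (172,291), glue pot (163,215), dish (208,186), tray (265,212) and mug (316,150). In the side view there are four candidates for the gold jar: blue ones at (229,303), (281,306) and (287,277), and a pale one with a white cap at (257,285). The pale one fits. I'll confirm it in a crop and measure.

Run:
```python
from h import *
im=cv2.imread("pics/side0.png"); cv2.imwrite("pics/crop.png",cv2.resize(im[160:340,180:360],None,fx=3.3,fy=3.3,interpolation=cv2.INTER_CUBIC))
from scipy.ndimage import label
for c in ["side","scene"]:
    d=np.load(f"pics/{c}_d.npy"); im=cv2.imread(f"pics/{c}0.png")
    P=np.zeros((384,512,3)); m=d>0; P[m]=unproj(c,m,d)
    sel=m&(P[...,2]>.012)&(P[...,2]<.12)&(P[...,0]>.3)&(P[...,0]<.85)&(abs(P[...,1])<.48)
    L,n=label(sel)
    for k in range(1,n+1):
        q=P[L==k]
        if len(q)<40: continue
        zt=np.percentile(q[:,2],97); t=q[q[:,2]>zt-.006]; (cx,cy),r=cv2.minEnclosingCircle(t[:,:2].astype(np.float32))
        v,u=np.nonzero(L==k); print(c,len(q),"px",u.mean().round(),v.mean().round(),"ztop",zt.round(3),"top ctr",np.round([cx,cy,r],3),"lo",q.min(0).round(3),"hi",q.max(0).round(3),im[L==k].mean(0).round())
```

```text
side 866 px 225.0 132.0 ztop 0.117 top ctr [0.651 0.476 0.106] lo [0.542 0.46  0.012] hi [0.757 0.48  0.12 ] [ 57.  84. 110.]
side 45 px 276.0 158.0 ztop 0.117 top ctr [0.794 0.23  0.005] lo [0.782 0.179 0.012] hi [0.796 0.236 0.119] [124. 129. 133.]
side 346 px 257.0 158.0 ztop 0.108 top ctr [0.723 0.256 0.014] lo [0.69  0.222 0.012] hi [0.757 0.285 0.113] [140. 130. 124.]
side 239 px 189.0 159.0 ztop 0.075 top ctr [0.462 0.352 0.028] lo [0.435 0.322 0.013] hi [0.49  0.379 0.078] [183. 185. 177.]
side 287 px 293.0 187.0 ztop 0.026 top ctr [0.788 0.057 0.053] lo [0.738 0.008 0.012] hi [0.839 0.11  0.027] [191. 207. 221.]
side 930 px 247.0 213.0 ztop 0.081 top ctr [ 0.575 -0.023  0.024] lo [ 0.527 -0.195  0.012] hi [0.617 0.084 0.086] [121. 124. 134.]
side 3808 px 333.0 244.0 ztop 0.087 top ctr [ 0.696 -0.378  0.053] lo [ 0.634 -0.48   0.012] hi [ 0.85  -0.068  0.095] [142. 165. 198.]
side 224 px 194.0 266.0 ztop 0.021 top ctr [ 0.327 -0.197  0.043] lo [ 0.301 -0.239  0.012] hi [ 0.366 -0.154  0.022] [152. 211. 229.]
side 362 px 287.0 276.0 ztop 0.067 top ctr [ 0.57  -0.354  0.025] lo
[... 1071 characters left out ...]
lo [0.784 0.178 0.013] hi [0.798 0.236 0.119] [97. 98. 99.]
scene 1079 px 258.0 215.0 ztop 0.082 top ctr [ 0.575 -0.016  0.017] lo [ 0.528 -0.187  0.012] hi [0.618 0.087 0.087] [114. 116. 124.]
scene 483 px 163.0 216.0 ztop 0.111 top ctr [0.727 0.264 0.014] lo [0.69  0.232 0.012] hi [0.75  0.296 0.114] [135. 110.  98.]
scene 115 px 105.0 257.0 ztop 0.116 top ctr [0.649 0.478 0.068] lo [0.578 0.474 0.013] hi [0.759 0.48  0.119] [59. 68. 77.]
scene 98 px 296.0 272.0 ztop 0.021 top ctr [0.33  0.007 0.031] lo [ 0.301 -0.011  0.012] hi [0.361 0.026 0.023] [163. 114. 106.]
scene 445 px 171.0 291.0 ztop 0.076 top ctr [0.467 0.359 0.027] lo [0.439 0.33  0.012] hi [0.494 0.386 0.078] [195. 191. 185.]
```

View pics/crop.png

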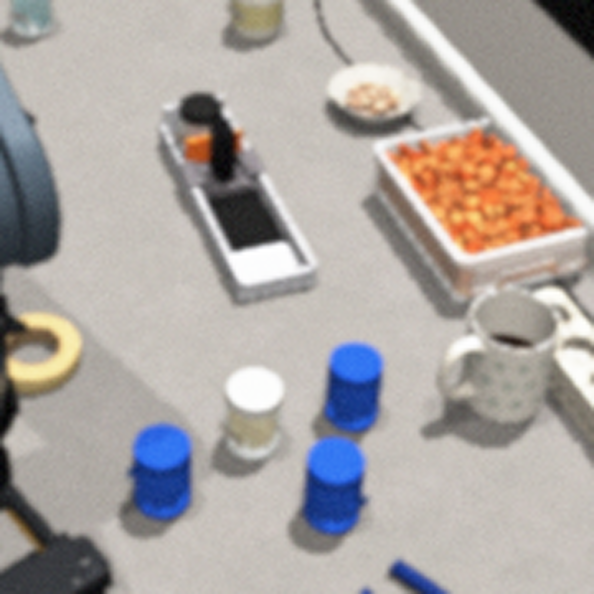

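The crop confirms the gold jar: it is the pale, white-capped one at side (257,285), and the other three are fully blue. Next I'll fit the tray's direction and work out the first shift.

```bash
cat >> h.py <<'E'
def shift(target,yaw):
    """tool-frame shift (m) and z turn (deg) to reach world target with tool y axis at yaw deg, tool down"""
    s=bot.read_state(); R=np.array(s["tcp_rot"]); d=R.T@(np.array(target)-s["position"])
    cur=np.degrees(np.arctan2(R[1,1],R[0,1])); a=(yaw-cur+180)%360-180
    print("pos",np.round(s["position"],4),"yaw",cur.round(2),"shift",np.round(d,4),"turn z",round(-a,2),"j",np.round(s["joint_positions"],1),"t",s["time_s"])
E
python3 - <<'E'
from h import *
for c in ["side","scene"]:
    d=np.load(f"pics/{c}_d.npy"); m=d>0; q=unproj(c,m,d)
    q=q[(q[:,2]>.018)&(q[:,2]<.03)&(abs(q[:,0]-.575)<.06)&(q[:,1]>-.21)&(q[:,1]<.1)]
    print(c,cv2.minAreaRect(q[:,:2].astype(np.float32)))
    P=unproj(c,m,d); P=P[(abs(P[:,0]-.575)<.02)&(abs(P[:,1]+.02)<.04)&(P[:,2]>.06)&(P[:,2]<.1)]
    print("grip",P.min(0),P.max(0),np.median(P[P[:,2]>.08],0))
shift([.575,-.022,.18],-2)
E
```

```text
side ((0.5720905065536499, -0.056900009512901306), (0.27353063225746155, 0.08367234468460083), 87.268798828125)
grip [ 0.56099366 -0.04632651  0.06066057] [5.84514325e-01 2.60113729e-04 8.56263055e-02] [ 0.5714582  -0.02331913  0.0825639 ]
scene ((0.575211763381958, -0.051484838128089905), (0.2725255787372589, 0.08537878096103668), 87.86756896972656)
grip [ 0.56425911 -0.03122058  0.0613857 ] [5.86182433e-01 1.10828284e-04 8.69815075e-02] [ 0.57501789 -0.01521062  0.0833695 ]
pos [ 0.2012 -0.5917  0.2336] yaw -71.22 shift [ 0.5373 -0.419   0.0536] turn z -69.22 j [-81.4  30.2  82.1  -0.   67.7 -10.2] t 1.1
```

```bash
python3 -m jog '[[1,0.537,-0.419,-0.02,0,0,-69],[1,0.537,-0.419,-0.02,0,0,-69],[1,0.537,-0.419,-0.02,0,0,-69],[1,0.537,-0.419,-0.02,0,0,-69],[1,0.537,-0.419,-0.02,0,0,-69],[1,0.537,-0.419,-0.02,0,0,-69],[1,0.537,-0.419,-0.02,0,0,-69],[1,0.537,-0.419,-0.02,0,0,-69],[1,0.537,-0.419,-0.02,0,0,-69],[1,0.537,-0.419,-0.02,0,0,-69],[1,0.537,-0.419,-0.02,0,0,-69],[1,0.537,-0.419,-0.02,0,0,-69],[1,0.537,-0.419,-0.02,0,0,-69],[1,0.537,-0.419,-0.02,0,0,-69],[1,0.537,-0.419,-0.02,0,0,-69]]'
python3 - <<'E'
from h import *
i=viewer.camera_info("wrist"); im,d=viewer.capture("wrist"); cv2.imwrite("pics/w1.png",im)
v,u=np.nonzero((d>0)); x,y=(u-i["cx"])/i["fx"],(v-i["cy"])/i["fy"]; th=np.hypot(x,y); s=np.sin(th)/np.maximum(th,1e-9); z=d[v,u]
r=np.c_[x*s,y*s,np.cos(th)]; P=np.c_[r/r[:,2:]*z[:,None],np.ones(len(z))]
P=(np.linalg.inv(i["world_to_cam"])@P.T).T[:,:3]
P=P[th<1.2]
q=P[(P[:,2]>.018)&(P[:,2]<.03)&(abs(P[:,0]-.575)<.06)&(P[:,1]>-.21)&(P[:,1]<.1)]
print("tray",cv2.minAreaRect(q[:,:2].astype(np.float32)),q.min(0),q.max(0))
g=P[(abs(P[:,0]-.575)<.03)&(abs(P[:,1]+.02)<.04)&(P[:,2]>.075)&(P[:,2]<.1)]
print("grip",g.min(0),g.max(0),g.mean(0),len(g))
for t in ["tray_end","stop_grip","stop_face","jar_red","tray"]:
    for k in models.tip_of("wrist",t)[:2]: print(t,round(k["p"],2),np.round(k["xyz"],4))
shift([.574,-.022,.062],-2.4)
E
```

```text
time_s: 2.98
position: [0.5743, -0.0234, 0.2536]
tcp_rot: [[0.041, 0.999, -0.0], [0.999, -0.041, -0.0], [-0.0, -0.0, -1.0]]
force: [0.8, -1.1, 1.2]
opening: 1.0
grasp_force: 0.0
tray ((0.5761381387710571, -0.05285876989364624), (0.26911911368370056, 0.08246670663356781), 87.93364715576172) [ 0.53303124 -0.18867626  0.01806793] [0.6192743  0.082992   0.02999885]
grip [ 0.5646014  -0.03611558  0.0771954 ] [ 0.58759812 -0.00224495  0.08698751] [ 0.57614577 -0.01794542  0.08421082] 569
tray_end 0.62 [0.5789 0.0725 0.0262]
stop_grip 0.74 [ 0.5743 -0.0199  0.0824]
stop_face 0.81 [0.5773 0.0098 0.0278]
stop_face 0.27 [0.5767 0.0724 0.0284]
jar_red 0.57 [0.5785 0.0461 0.0055]
tray 0.55 [ 0.5775 -0.057   0.0035]
pos [ 0.5747 -0.0224  0.2536] yaw -2.25 shift [ 0.0004 -0.0007  0.1916] turn z 0.15 j [-13.4  25.   88.1   0.   66.9 -11.1] t 3.275
```

View pics/w1.png

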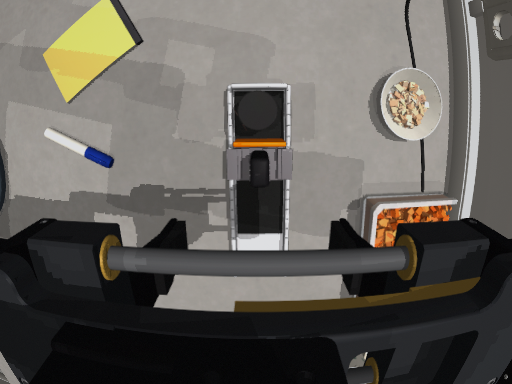

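The wrist view shows the red jar at (258,110), the orange plate at (260,144) and the grip at (260,168). Three views agree on the grip at about (0.575,-0.019). I'll descend and pinch it.

```bash
python3 -m jog '[[1,0.003,0,0.05,0,0,0],[1,0.003,0,0.1,0,0,0],[1,0.003,0,0.15,0,0,0],[1,0.003,0,0.175,0,0,0],[1,0.003,0,0.19,0,0,0],[1,0.003,0,0.19,0,0,0],[0.1,0.003,0,0.19,0,0,0],[0.1,0.003,0,0.19,0,0,0],[0.1,0.003,0,0.19,0,0,0],[0.1,0.003,0,0.19,0,0,0],[0.1,0.003,0,0.19,0,0,0],[0.1,0.003,0,0.19,0,0,0]]'
```

```text
time_s: 4.78
position: [0.5748, -0.0191, 0.0636]
tcp_rot: [[0.039, 0.999, -0.0], [0.999, -0.039, 0.0], [0.0, -0.0, -1.0]]
force: [-0.6, 0.6, 0.1]
opening: 0.403
grasp_force: 0.0
```

```bash
python3 -m jog '[[0.1,0,0,0,0,0,0],[0.1,0,0,0,0,0,0],[0.1,0,0,0,0,0,0],[0.1,0,0,0,0,0,0]]'; python3 -m jog '[[0.1,-0.01,0,0,0,0,0],[0.1,-0.025,0,0,0,0,0],[0.1,-0.04,0,0,0,0,0],[0.1,-0.055,0,0,0,0,0],[0.1,-0.07,0,0,0,0,0],[0.1,-0.085,0,0,0,0,0],[0.1,-0.1,0,0,0,0,0],[0.1,-0.115,0,0,0,0,0],[0.1,-0.125,0,0,0,0,0],[0.1,-0.132,0,0,0,0,0],[0.1,-0.136,0,0,0,0,0],[0.1,-0.136,0,0,0,0,0],[0.1,-0.136,0,0,0,0,0]]'
```

```text
time_s: 5.28
position: [0.576, -0.0192, 0.0636]
tcp_rot: [[0.039, 0.999, 0.002], [0.999, -0.039, -0.0], [-0.0, 0.002, -1.0]]
force: [5.5, 0.7, -3.1]
opening: 0.251
grasp_force: 30.0
time_s: 6.9
position: [0.5713, -0.1557, 0.0636]
tcp_rot: [[0.039, 0.999, 0.004], [0.999, -0.039, -0.001], [-0.001, 0.004, -1.0]]
force: [6.1, -0.1, -4.7]
opening: 0.247
grasp_force: 30.0
```

```bash
python3 -m jog '[[0.1,-0.002,0,0,0,0,0],[0.1,-0.004,0,0,0,0,0],[0.1,-0.006,0,0,0,0,0],[0.1,-0.006,0,0,0,0,0]]'
```

```text
time_s: 7.4
position: [0.5712, -0.1574, 0.0636]
tcp_rot: [[0.04, 0.999, 0.004], [0.999, -0.04, 0.005], [0.005, 0.003, -1.0]]
force: [10.8, 12.1, -3.5]
opening: 0.251
grasp_force: 30.0
```

```bash
python3 -m jog '[[1,0.006,0,0,0,0,0],[1,0.006,0,0,0,0,0],[1,0.006,0,0,0,0,0],[1,0.006,0,0,0,0,0],[1,0.006,0,-0.05,0,0,0],[1,0.006,0,-0.1,0,0,0],[1,0.006,0,-0.14,0,0,0],[1,0.006,0,-0.14,0,0,0],[1,0.006,0,-0.14,0,0,0]]'
python3 - <<'E'
from h import *
shift([.477,-.351,.22],65)
E
```

```text
time_s: 8.52
position: [0.5688, -0.1549, 0.2031]
tcp_rot: [[0.039, 0.999, -0.001], [0.999, -0.039, 0.001], [0.0, -0.001, -1.0]]
force: [0.3, -0.3, 0.4]
opening: 0.993
grasp_force: 0.0
pos [ 0.5688 -0.1549  0.2031] yaw -2.24 shift [-0.1995 -0.0841 -0.0169] turn z -67.24 j [-26.1  29.6  89.1  -0.   61.4 -23.8] t 8.525
```

```bash
python3 -m jog '[[1,-0.05,-0.01,-0.02,0,0,-10],[1,-0.1,-0.01,-0.02,0,0,-20],[1,-0.15,-0.01,-0.02,0,0,-30],[1,-0.2,-0.01,-0.02,0,0,-40],[1,-0.23,-0.01,-0.02,0,0,-50],[1,-0.23,-0.01,-0.02,0,0,-60],[1,-0.23,-0.01,-0.02,0,0,-67],[1,-0.23,-0.01,-0.02,0,0,-67],[1,-0.23,-0.01,-0.02,0,0,-67]]'
cat >> h.py <<'E'
def wcloud():
    i=viewer.camera_info("wrist"); im,d=viewer.capture("wrist")
    v,u=np.nonzero((d>0)); x,y=(u-i["cx"])/i["fx"],(v-i["cy"])/i["fy"]; th=np.hypot(x,y); s=np.sin(th)/np.maximum(th,1e-9); z=d[v,u]
    r=np.c_[x*s,y*s,np.cos(th)]; P=np.c_[r/r[:,2:]*z[:,None],np.ones(len(z))]
    P=(np.linalg.inv(i["world_to_cam"])@P.T).T[:,:3]; k=th<1.2
    return im,P[k],im[v,u][k]
def top(P,c,r,z0,z1):
    q=P[(np.hypot(P[:,0]-c[0],P[:,1]-c[1])<r)&(P[:,2]>z0)&(P[:,2]<z1)]
    if len(q)<10: print("few",len(q)); return
    (x,y),R=cv2.minEnclosingCircle(q[:,:2].astype(np.float32)); zz=np.median(q[:,2])
    print("top",np.round([x,y,R],4),"mid",np.round((q[:,:2].min(0)+q[:,:2].max(0))/2,4),"z",zz.round(4),len(q))
E
python3 - <<'E'
from h import *
im,P,C=wcloud(); cv2.imwrite("pics/w2.png",im)
for c in [(.477,-.351),(.572,-.352),(.51,-.445)]: top(P,c,.04,.058,.08)
for k in models.tip_of("wrist","jar_gold"): print(round(k["p"],2),np.round(k["xyz"],4))
print("stop grip:"); top(P,(.571,-.157),.04,.078,.1)
shift([.477,-.351,.038],65)
E
```

```text
time_s: 9.65
position: [0.5502, -0.384, 0.2222]
tcp_rot: [[-0.904, 0.428, -0.002], [0.428, 0.904, 0.002], [0.002, 0.001, -1.0]]
force: [0.6, -1.1, 0.2]
opening: 1.001
grasp_force: 0.0
top [ 0.4797 -0.3512  0.0236] mid [ 0.4795 -0.351 ] z 0.066 1575
top [ 0.5737 -0.352   0.0238] mid [ 0.5735 -0.3519] z 0.0661 1466
top [ 0.5131 -0.444   0.0238] mid [ 0.5125 -0.4439] z 0.0661 1424
0.73 [ 0.5723 -0.3496  0.001 ]
0.71 [ 0.3848 -0.3806 -0.0041]
0.64 [ 4.751e-01 -3.497e-01 -4.000e-04]
0.55 [ 5.138e-01 -4.434e-01 -4.000e-04]
stop grip:
top [ 0.571  -0.1584  0.0179] mid [ 0.5711 -0.1581] z 0.0842 456
pos [ 0.5505 -0.3841  0.2229] yaw 64.73 shift [ 0.0804 -0.0015  0.185 ] turn z -0.27 j [ -44.4   34.5   75.5    0.    70.1 -109.2] t 9.75
```

View pics/w2.png

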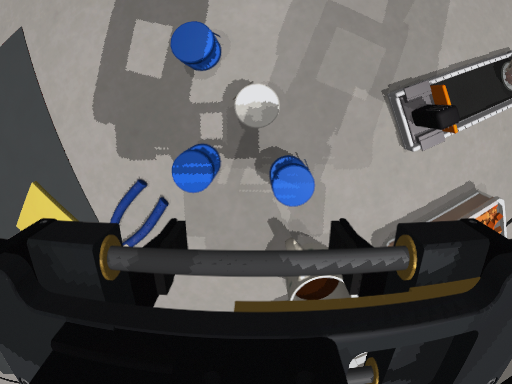

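White cap at (257,106) is the gold jar; the blue jars are at (195,45), (195,168) and (293,182), and the stop is at its open end on the right. The finger line runs clear of the blue jars.

```bash
python3 -m jog '[[1,0.04,-0.001,0,0,0,0],[1,0.079,-0.001,0,0,0,0],[1,0.079,-0.001,0.05,0,0,0],[1,0.079,-0.001,0.1,0,0,0],[1,0.079,-0.001,0.14,0,0,0],[1,0.079,-0.001,0.165,0,0,0],[1,0.079,-0.001,0.18,0,0,0],[1,0.079,-0.001,0.185,0,0,0],[1,0.079,-0.001,0.185,0,0,0],[1,0.079,-0.001,0.185,0,0,0],[0.4,0.079,-0.001,0.185,0,0,0],[0.4,0.079,-0.001,0.185,0,0,0],[0.4,0.079,-0.001,0.185,0,0,0],[0.4,0.079,-0.001,0.185,0,0,0],[0.4,0.079,-0.001,0.185,0,0,0],[0.4,0.079,-0.001,0.185,0,0,0]]'
```

```text
time_s: 11.75
position: [0.4788, -0.3516, 0.0385]
tcp_rot: [[-0.905, 0.426, -0.0], [0.426, 0.905, 0.0], [0.0, 0.0, -1.0]]
force: [-0.0, 0.1, 0.4]
opening: 0.523
grasp_force: 30.0
```

```bash
python3 -m jog '[[0.4,0,0,-0.02,0,0,0],[0.4,0,0,-0.05,0,0,0],[0.4,0,0,-0.09,0,0,0],[0.4,0,0,-0.12,0,0,0],[0.4,0.008,0.05,-0.12,0,0,10],[0.4,0.016,0.1,-0.12,0,0,20],[0.4,0.024,0.15,-0.12,0,0,30],[0.4,0.032,0.2,-0.12,0,0,40],[0.4,0.04,0.25,-0.12,0,0,50],[0.4,0.048,0.3,-0.12,0,0,60],[0.4,0.053,0.335,-0.12,0,0,67],[0.4,0.055,0.348,-0.12,0,0,67],[0.4,0.055,0.348,-0.12,0,0,67],[0.4,0.055,0.348,-0.12,0,0,67]]'
python3 - <<'E'
from h import *
im,P,C=wcloud(); cv2.imwrite("pics/w3.png",im)
top(P,(.579,.048),.028,.052,.066)
q=P[(P[:,2]>.02)&(P[:,2]<.032)&(abs(P[:,0]-.577)<.05)&(P[:,1]>-.02)&(P[:,1]<.06)]
for y in (0,.02,.04,.055):
    k=q[abs(q[:,1]-y)<.006]; print("walls y",y,len(k),k[:,0].min() if len(k) else 0,k[:,0].max() if len(k) else 0)
w=P[(P[:,2]>.04)&(P[:,2]<.052)&(abs(P[:,0]-.579)<.03)&(P[:,1]>.06)&(P[:,1]<.1)]
print("end wall y",w[:,1].min(),w[:,1].max(),len(w))
shift([.5767,-.014,.0455],-2.2)
E
```

```text
time_s: 13.5
position: [0.577, -0.0147, 0.1584]
tcp_rot: [[0.039, 0.999, -0.001], [0.999, -0.039, -0.0], [-0.001, -0.001, -1.0]]
force: [-0.2, -0.1, -2.0]
opening: 0.522
grasp_force: 29.9
top [0.5767 0.0497 0.0234] mid [0.5766 0.0498] z 0.065 2220
walls y 0 155 0.5374946866571284 0.616186408475222
walls y 0.02 179 0.5378793691157253 0.6175563015573324
walls y 0.04 167 0.5381907096942059 0.6178879521455518
walls y 0.055 153 0.5391379255543818 0.6180559715568229
end wall y 0.07225762541623036 0.08312250701121207 480
pos [ 0.577  -0.0148  0.1584] yaw -2.28 shift [ 0.0009 -0.0003  0.1129] turn z -0.08 j [-12.5  32.1  93.1  -0.   54.8 -10.3] t 13.55
```

```bash
python3 -m jog '[[0.4,0.001,0,0.04,0,0,0],[0.4,0.001,0,0.075,0,0,0],[0.4,0.001,0,0.095,0,0,0],[0.4,0.001,0,0.105,0,0,0],[0.4,0.001,0,0.109,0,0,0],[0.4,0.001,0,0.112,0,0,0],[0.4,0.001,0,0.113,0,0,0],[0.4,0.001,0,0.113,0,0,0]]'
```

```text
time_s: 14.55
position: [0.5777, -0.0124, 0.0461]
tcp_rot: [[0.039, 0.999, 0.001], [0.999, -0.039, -0.0], [-0.0, 0.001, -1.0]]
force: [-0.2, -1.0, -2.0]
opening: 0.52
grasp_force: 29.9
```

```bash
python3 -m jog '[[0.4,0,0,0.001,0,0,0],[0.4,0,0,0.0015,0,0,0],[0.4,0,0,0.0015,0,0,0]]'; python3 -m jog '[[0.6,0,0,0,0,0,0],[0.8,0,0,0,0,0,0],[0.8,0,0,0,0,0,0],[0.8,0,0,0,0,0,0],[0.8,0,0,0,0,0,0],[0.8,0,0,-0.03,0,0,0],[0.8,0,0,-0.08,0,0,0],[1,0,0,-0.14,0,0,0],[1,0,0,-0.17,0,0,0],[1,0,0,-0.17,0,0,0]]'
python3 - <<'E'
from h import *
im,P,C=wcloud()
top(P,(.577,-.013),.03,.06,.085); top(P,(.577,.05),.028,.06,.07)
shift([.4655,.357-.08,.215],-2.2)
E
```

```text
time_s: 14.92
position: [0.5775, -0.0124, 0.0445]
tcp_rot: [[0.039, 0.999, 0.0], [0.999, -0.039, -0.0], [-0.0, 0.0, -1.0]]
force: [-0.3, 1.1, 2.7]
opening: 0.525
grasp_force: 30.0
time_s: 16.18
position: [0.5791, -0.0127, 0.2169]
tcp_rot: [[0.039, 0.999, 0.007], [0.999, -0.039, -0.001], [-0.001, 0.007, -1.0]]
force: [0.0, -0.1, 0.2]
opening: 0.984
grasp_force: 0.0
top [ 0.5774 -0.0127  0.0234] mid [ 0.5775 -0.0127] z 0.0721 1599
top [0.5769 0.0498 0.0234] mid [0.5769 0.0495] z 0.065 1584
pos [ 0.5776 -0.0125  0.2148] yaw -2.22 shift [ 0.2849 -0.1232 -0.0006] turn z -0.02 j [-12.3  27.8  90.2  -0.   61.8 -10.1] t 16.225
```

```bash
python3 -m jog '[[1,0.05,-0.02,0,0,0,0],[1,0.1,-0.045,0,0,0,0],[1,0.15,-0.065,0,0,0,0],[1,0.2,-0.09,0,0,0,0],[1,0.25,-0.11,0,0,0,0],[1,0.28,-0.123,0,0,0,0],[1,0.285,-0.123,0,0,0,0],[1,0.285,-0.123,0,0,0,0],[1,0.285,-0.123,0,0,0,0]]'
python3 - <<'E'
from h import *
im,P,C=wcloud()
top(P,(.4655,.357),.04,.066,.09)
for k in models.tip_of("wrist","jar_aqua"): print(round(k["p"],2),np.round(k["xyz"],4))
shift([.4655,.357,.044],-2.2)
E
```

```text
time_s: 17.35
position: [0.4658, 0.2759, 0.2134]
tcp_rot: [[0.04, 0.999, -0.001], [0.999, -0.04, -0.001], [-0.001, -0.001, -1.0]]
force: [-0.4, -0.5, 0.7]
opening: 0.999
grasp_force: 0.0
top [0.468  0.3576 0.0266] mid [0.4678 0.3573] z 0.074 2254
0.77 [ 0.4677  0.3605 -0.0021]
pos [0.4659 0.276  0.2138] yaw -2.33 shift [ 0.081  -0.0037  0.1697] turn z -0.13 j [18.8 25.3 95.3 -0.  59.4 21.1] t 17.45
```

```bash
python3 -m jog '[[1,0.04,-0.002,0,0,0,0],[1,0.081,-0.002,0,0,0,0],[1,0.081,-0.002,0.05,0,0,0],[1,0.081,-0.002,0.1,0,0,0],[1,0.081,-0.002,0.135,0,0,0],[1,0.081,-0.002,0.155,0,0,0],[1,0.081,-0.002,0.166,0,0,0],[1,0.081,-0.002,0.17,0,0,0],[1,0.081,-0.002,0.17,0,0,0],[1,0.081,-0.002,0.17,0,0,0],[0.45,0.081,-0.002,0.17,0,0,0],[0.45,0.081,-0.002,0.17,0,0,0],[0.45,0.081,-0.002,0.17,0,0,0],[0.45,0.081,-0.002,0.17,0,0,0],[0.45,0.081,-0.002,0.17,0,0,0],[0.45,0.081,-0.002,0.17,0,0,0]]'
```

```text
time_s: 19.45
position: [0.4668, 0.3582, 0.0441]
tcp_rot: [[0.039, 0.999, 0.0], [0.999, -0.039, 0.0], [0.0, 0.0, -1.0]]
force: [0.2, 0.9, 0.5]
opening: 0.609
grasp_force: 30.0
```

```bash
python3 -m jog '[[0.45,0,0,-0.02,0,0,0],[0.45,0,0,-0.05,0,0,0],[0.45,0,0,-0.09,0,0,0],[0.45,0,0,-0.12,0,0,0],[0.45,-0.05,0.015,-0.12,0,0,0],[0.45,-0.1,0.03,-0.12,0,0,0],[0.45,-0.15,0.045,-0.12,0,0,0],[0.45,-0.2,0.06,-0.12,0,0,0],[0.45,-0.25,0.075,-0.12,0,0,0],[0.45,-0.3,0.09,-0.12,0,0,0],[0.45,-0.35,0.105,-0.12,0,0,0],[0.45,-0.4,0.12,-0.12,0,0,0],[0.45,-0.425,0.124,-0.12,0,0,0],[0.45,-0.432,0.125,-0.12,0,0,0],[0.45,-0.432,0.125,-0.12,0,0,0],[0.45,-0.432,0.125,-0.12,0,0,0]]'
python3 - <<'E'
from h import *
im,P,C=wcloud()
top(P,(.577,-.013),.03,.06,.085); top(P,(.577,.05),.028,.06,.07)
shift([.5745,-.078,.0507],-2.2)
E
```

```text
time_s: 21.45
position: [0.5742, -0.0768, 0.1639]
tcp_rot: [[0.037, 0.999, -0.001], [0.999, -0.037, 0.001], [0.001, -0.001, -1.0]]
force: [0.2, 0.2, -2.2]
opening: 0.606
grasp_force: 30.0
top [ 0.5774 -0.0123  0.0235] mid [ 0.5777 -0.0123] z 0.072 2500
top [0.5764 0.0495 0.0235] mid [0.5767 0.0492] z 0.065 2296
pos [ 0.5744 -0.0769  0.164 ] yaw -2.12 shift [-0.0012  0.0003  0.1133] turn z 0.08 j [-18.7  31.8  92.5   0.   55.7 -16.6] t 21.5
```

```bash
python3 -m jog '[[0.45,-0.001,0,0.04,0,0,0],[0.45,-0.001,0,0.075,0,0,0],[0.45,-0.001,0,0.095,0,0,0],[0.45,-0.001,0,0.105,0,0,0],[0.45,-0.001,0,0.109,0,0,0],[0.45,-0.001,0,0.112,0,0,0],[0.45,-0.001,0,0.114,0,0,0],[0.45,-0.001,0,0.1145,0,0,0],[0.45,-0.001,0,0.1145,0,0,0]]'
```

```text
time_s: 22.62
position: [0.5751, -0.0795, 0.0501]
tcp_rot: [[0.039, 0.999, 0.001], [0.999, -0.039, -0.0], [-0.0, 0.001, -1.0]]
force: [0.6, -0.4, 2.2]
opening: 0.609
grasp_force: 30.0
```

Contact with the floor (z force up). Releasing, then going above the grip.

```bash
python3 -m jog '[[0.65,0,0,0,0,0,0],[0.8,0,0,0,0,0,0],[0.85,0,0,0,0,0,0],[0.85,0,0,0,0,0,0],[0.85,0,0,0,0,0,0],[0.85,0,0,-0.03,0,0,0],[0.85,0,0,-0.08,0,0,0],[1,0,0,-0.14,0,0,0],[1,-0.04,0,-0.17,0,0,0],[1,-0.078,0,-0.17,0,0,0],[1,-0.078,0,-0.17,0,0,0],[1,-0.078,0,-0.17,0,0,0]]'
python3 - <<'E'
from h import *
im,P,C=wcloud()
cv2.imwrite("pics/w4.png",im)
top(P,(.574,-.078),.032,.07,.09); top(P,(.577,-.013),.03,.06,.085); top(P,(.577,.05),.026,.06,.07); top(P,(.571,-.157),.04,.082,.1)
shift([.5711,-.158,.062],-2.2)
E
```

```text
time_s: 24.12
position: [0.5711, -0.1567, 0.219]
tcp_rot: [[0.039, 0.999, -0.001], [0.999, -0.039, 0.001], [0.001, -0.001, -1.0]]
force: [0.4, 0.4, -0.4]
opening: 1.0
grasp_force: 0.0
top [ 0.5751 -0.0803  0.0265] mid [ 0.575  -0.0797] z 0.08 2240
top [ 0.5776 -0.0124  0.0238] mid [ 0.577  -0.0129] z 0.0719 1635
top [0.5757 0.0363 0.0189] mid [0.5757 0.0316] z 0.0646 248
top [ 0.5717 -0.1571  0.0178] mid [ 0.5717 -0.157 ] z 0.0847 631
pos [ 0.5712 -0.1563  0.2189] yaw -2.2 shift [-0.0019  0.0003  0.1569] turn z 0.0 j [-26.1  28.7  87.8   0.   63.7 -23.9] t 24.175
```

View pics/w4.png

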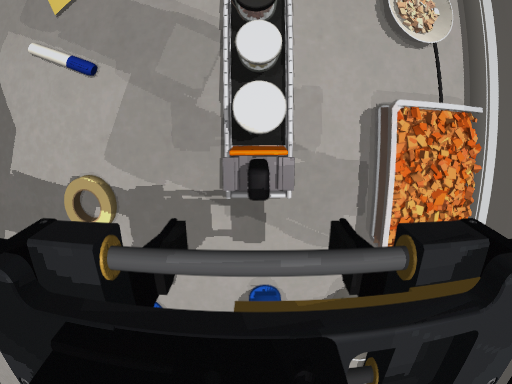

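The red (255,8), gold (258,43) and aqua (259,106) jars stand in a row, centred in the tray. The orange plate (258,151) and grip (259,178) are at the open end. Now I'll pinch the grip.

```bash
python3 -m jog '[[1,-0.001,0.0005,0.05,0,0,0],[1,-0.001,0.0005,0.1,0,0,0],[1,-0.001,0.0005,0.135,0,0,0],[1,-0.001,0.0005,0.15,0,0,0],[1,-0.001,0.0005,0.156,0,0,0],[1,-0.001,0.0005,0.156,0,0,0],[1,-0.001,0.0005,0.156,0,0,0],[0.1,-0.001,0.0005,0.156,0,0,0],[0.1,-0.001,0.0005,0.156,0,0,0],[0.1,-0.001,0.0005,0.156,0,0,0],[0.1,-0.001,0.0005,0.156,0,0,0],[0.1,-0.001,0.0005,0.156,0,0,0],[0.1,-0.001,0.0005,0.156,0,0,0],[0.1,-0.001,0.0005,0.156,0,0,0],[0.1,-0.001,0.0005,0.156,0,0,0],[0.1,-0.001,0.0005,0.156,0,0,0],[0.1,-0.001,0.0005,0.156,0,0,0]]'
python3 -m jog '[[0.1,0.004,0,0,0,0,0],[0.1,0.008,0,0,0,0,0],[0.1,0.012,0,0,0,0,0],[0.1,0.016,0,0,0,0,0],[0.1,0.02,0,0,0,0,0],[0.1,0.023,0,0,0,0,0],[0.1,0.026,0,0,0,0,0],[0.1,0.029,0,0,0,0,0],[0.1,0.032,0,0,0,0,0],[0.1,0.035,0,0,0,0,0],[0.1,0.038,0,0,0,0,0],[0.1,0.04,0,0,0,0,0],[0.1,0.042,0,0,0,0,0],[0.1,0.044,0,0,0,0,0],[0.1,0.044,0,0,0,0,0]]'
```

```text
time_s: 26.3
position: [0.5714, -0.1582, 0.0634]
tcp_rot: [[0.038, 0.999, -0.002], [0.999, -0.038, 0.0], [0.0, -0.002, -1.0]]
force: [-3.1, -1.3, 2.0]
opening: 0.249
grasp_force: 30.0
time_s: 28.18
position: [0.5729, -0.1143, 0.0634]
tcp_rot: [[0.038, 0.999, -0.002], [0.999, -0.038, -0.0], [-0.0, -0.002, -1.0]]
force: [-4.8, -3.4, 2.1]
opening: 0.252
grasp_force: 30.0
```

```bash
python3 -m jog '[[0.1,0.001,0,0,0,0,0],[0.1,0.002,0,0,0,0,0],[0.1,0.003,0,0,0,0,0],[0.1,0.003,0,0,0,0,0]]'; python3 -m jog '[[0.1,0.001,0,0,0,0,0],[0.1,0.002,0,0,0,0,0],[0.1,0.002,0,0,0,0,0]]'
```

```text
time_s: 28.68
position: [0.573, -0.1115, 0.0634]
tcp_rot: [[0.038, 0.999, -0.002], [0.999, -0.038, -0.0], [-0.0, -0.002, -1.0]]
force: [-5.3, -3.5, 2.9]
opening: 0.248
grasp_force: 30.0
time_s: 29.05
position: [0.5731, -0.1095, 0.0634]
tcp_rot: [[0.038, 0.999, -0.002], [0.999, -0.038, -0.0], [-0.0, -0.002, -1.0]]
force: [-5.4, -4.0, 2.5]
opening: 0.246
grasp_force: 30.0
```

```bash
python3 -m jog '[[0.1,0.001,0,0,0,0,0],[0.1,0.0015,0,0,0,0,0],[0.1,0.0015,0,0,0,0,0]]'; python3 -m jog '[[0.1,0.001,0,0,0,0,0],[0.1,0.001,0,0,0,0,0]]'
```

```text
time_s: 29.42
position: [0.5731, -0.108, 0.0634]
tcp_rot: [[0.038, 0.999, -0.002], [0.999, -0.038, -0.0], [-0.0, -0.002, -1.0]]
force: [-5.9, -3.9, 2.1]
opening: 0.251
grasp_force: 30.0
time_s: 29.68
position: [0.5731, -0.107, 0.0634]
tcp_rot: [[0.038, 0.999, -0.002], [0.999, -0.038, -0.0], [-0.0, -0.002, -1.0]]
force: [-5.6, -3.3, 2.0]
opening: 0.248
grasp_force: 30.0
```

```bash
for k in 1; do python3 -m jog '[[0.1,0.0005,0,0,0,0,0],[0.1,0.001,0,0,0,0,0],[0.1,0.001,0,0,0,0,0]]'; done; python3 -m jog '[[0.1,0.0005,0,0,0,0,0],[0.1,0.001,0,0,0,0,0],[0.1,0.001,0,0,0,0,0]]'
```

```text
time_s: 30.05
position: [0.5732, -0.1062, 0.0635]
tcp_rot: [[0.038, 0.999, -0.002], [0.999, -0.038, -0.001], [-0.001, -0.002, -1.0]]
force: [-4.1, -3.9, 2.0]
opening: 0.248
grasp_force: 30.0
time_s: 30.42
position: [0.5732, -0.1052, 0.0634]
tcp_rot: [[0.038, 0.999, -0.002], [0.999, -0.038, -0.001], [-0.001, -0.002, -1.0]]
force: [-5.7, -5.1, 3.0]
opening: 0.252
grasp_force: 30.0
```

Run:
```python
from h import *
im,P,C=wcloud()
b,_=viewer.capture("scene"),0; s=viewer.capture("side")[0]
cv2.imwrite("pics/c5.png",np.hstack([cv2.resize(x[160:260,200:300],None,fx=4,fy=4,interpolation=cv2.INTER_CUBIC) for x in (b[0],s)]))
for c,r,a,z in [((.576,-.03),.02,.078,.09),((.577,.012),.02,.068,.078),((.577,.06),.02,.062,.068)]: top(P,c,r+.01,a,z)
```

```text
top [ 0.5747 -0.0439  0.026 ] mid [ 0.5747 -0.0402] z 0.0801 7274
top [0.5769 0.0038 0.0235] mid [0.577  0.0033] z 0.072 6526
few 0
```

View pics/c5.png

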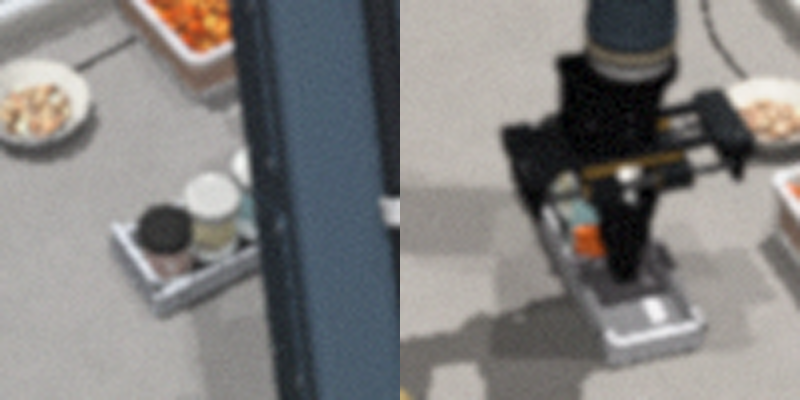

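The scene crop (left) shows red at (165,245), gold at (212,215) and aqua at (245,195), upright and nearly touching. The rest is hidden by the arm. I'll press on in small steps until the force rises.

```bash
python3 -m jog '[[0.1,0.0005,0,0,0,0,0],[0.1,0.001,0,0,0,0,0],[0.1,0.001,0,0,0,0,0]]'; python3 -m jog '[[0.1,0.0005,0,0,0,0,0],[0.1,0.001,0,0,0,0,0],[0.1,0.001,0,0,0,0,0]]'
python3 - <<'E'
from h import *
im,P,C=wcloud(); top(P,(.577,.004),.03,.068,.078); top(P,(.575,-.046),.03,.078,.09);top(P,(.577,.055),.026,.061,.0675)
E
```

```text
time_s: 30.95
position: [0.5733, -0.1042, 0.0635]
tcp_rot: [[0.038, 0.999, -0.002], [0.999, -0.038, -0.001], [-0.001, -0.002, -1.0]]
force: [-5.4, -3.6, 2.2]
opening: 0.247
grasp_force: 30.0
time_s: 31.32
position: [0.5733, -0.1032, 0.0635]
tcp_rot: [[0.038, 0.999, -0.002], [0.999, -0.038, -0.001], [-0.001, -0.002, -1.0]]
force: [-4.8, -4.1, 2.9]
opening: 0.249
grasp_force: 30.0
top [0.5766 0.0023 0.0264] mid [0.5772 0.003 ] z 0.072 6693
top [ 0.5745 -0.0447  0.0265] mid [ 0.5742 -0.0446] z 0.0801 9860
few 0
```

Run:
```python
from h import *
im,d=viewer.capture("scene"); P=unproj("scene",d>0,d)
r=P[(abs(P[:,0]-.577)<.04)&(P[:,1]>.02)&(P[:,1]<.1)]
top(r,(.577,.055),.03,.06,.069); top(P,(.577,.005),.03,.0695,.08)
w=r[(r[:,2]>.035)&(r[:,2]<.05)&(r[:,1]>.06)]; print("wall",w.min(0),w.max(0),len(w))
i=viewer.camera_info("wrist"); im,P,C=wcloud()
cv2.imwrite("pics/w6.png",im)
```

```text
top [0.5751 0.0533 0.0253] mid [0.5757 0.0536] z 0.0638 130
top [0.5772 0.0029 0.0277] mid [0.576  0.0029] z 0.0717 111
wall [0.54443613 0.0601953  0.0352841 ] [0.61086866 0.08511086 0.04939701] 70
```

View pics/w6.png

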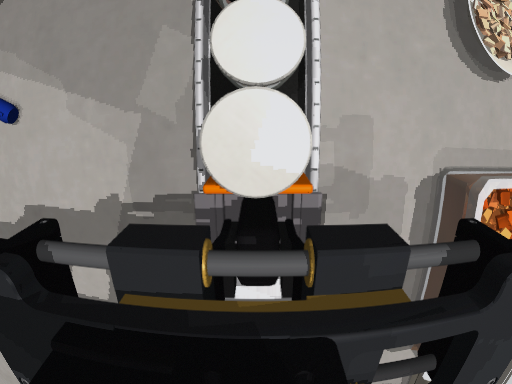

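Aqua at (257,140) sits against the orange plate (258,188), with gold at (258,42) just ahead of it and everything upright. The force hasn't risen yet, so I'll keep pressing gently.

```bash
python3 -m jog '[[0.1,0.0005,0,0,0,0,0],[0.1,0.001,0,0,0,0,0],[0.1,0.001,0,0,0,0,0]]'; python3 -m jog '[[0.1,0.0005,0,0,0,0,0],[0.1,0.001,0,0,0,0,0],[0.1,0.001,0,0,0,0,0]]'
python3 - <<'E'
from h import *
im,P,C=wcloud(); 
top(P,(.575,-.043),.03,.078,.09)
q=P[(P[:,2]>.045)&(P[:,2]<.056)&(abs(P[:,0]-.574)<.03)&(P[:,1]<-.06)&(P[:,1]>-.1)]; print("plate y",np.percentile(q[:,1],[2,50,98]),len(q))
E
```

```text
time_s: 31.85
position: [0.5733, -0.1025, 0.0634]
tcp_rot: [[0.038, 0.999, -0.002], [0.999, -0.038, -0.001], [-0.001, -0.002, -1.0]]
force: [-6.4, -5.6, 2.1]
opening: 0.253
grasp_force: 30.0
time_s: 32.22
position: [0.5733, -0.1023, 0.0634]
tcp_rot: [[0.037, 0.999, -0.002], [0.999, -0.037, -0.002], [-0.002, -0.002, -1.0]]
force: [-6.1, -7.5, 1.9]
opening: 0.251
grasp_force: 30.0
top [ 0.5752 -0.0443  0.0265] mid [ 0.5751 -0.0441] z 0.0802 9891
plate y [-0.09273254 -0.07488043 -0.0695177 ] 722
```

The force is rising and the motion has stalled, so the row is snug. I'll relax the push, release, and lift clear.

```bash
python3 -m jog '[[0.1,-0.001,0,0,0,0,0],[0.1,-0.001,0,0,0,0,0],[0.5,-0.001,0,0,0,0,0],[1,-0.001,0,0,0,0,0],[1,-0.001,0,0,0,0,0],[1,-0.001,0,0,0,0,0],[1,-0.001,0,0,0,0,0],[1,-0.001,0,0,0,0,0],[1,-0.001,0,-0.03,0,0,0],[1,-0.001,0,-0.08,0,0,0],[1,-0.001,0,-0.13,0,0,0],[1,-0.03,0,-0.16,0,0,0],[1,-0.06,0,-0.16,0,0,0],[1,-0.06,0,-0.16,0,0,0],[1,-0.06,0,-0.16,0,0,0]]'
python3 - <<'E'
from h import *
im,P,C=wcloud(); cv2.imwrite("pics/w7.png",im)
top(P,(.575,-.043),.03,.078,.09); top(P,(.577,.008),.025,.068,.077); top(P,(.571,-.105),.03,.08,.1)
for c in ("scene","side"):
    im,d=viewer.capture(c); Q=unproj(c,d>0,d); top(Q,(.573,-.105),.03,.08,.1); top(Q,(.577,.055),.03,.058,.069)
s=viewer.capture("side")[0]
cv2.imwrite("pics/c7.png",cv2.resize(s[160:260,200:300],None,fx=5,fy=5,interpolation=cv2.INTER_CUBIC))
E
```

```text
time_s: 34.15
position: [0.5715, -0.1601, 0.223]
tcp_rot: [[0.039, 0.999, -0.001], [0.999, -0.039, 0.001], [0.001, -0.001, -1.0]]
force: [0.3, 0.1, 0.5]
opening: 1.002
grasp_force: 0.0
top [ 0.5753 -0.0443  0.0266] mid [ 0.5749 -0.044 ] z 0.0801 2149
top [0.5778 0.0065 0.0236] mid [0.5777 0.0066] z 0.072 1490
top [ 0.5735 -0.1013  0.0177] mid [ 0.5731 -0.1012] z 0.0845 716
few 1
top [0.5748 0.053  0.0259] mid [0.5762 0.0532] z 0.0639 143
top [ 0.5716 -0.1051  0.018 ] mid [ 0.5705 -0.1051] z 0.083 37
top [0.5715 0.0504 0.0225] mid [0.5714 0.051 ] z 0.0628 66
```

View pics/w7.png

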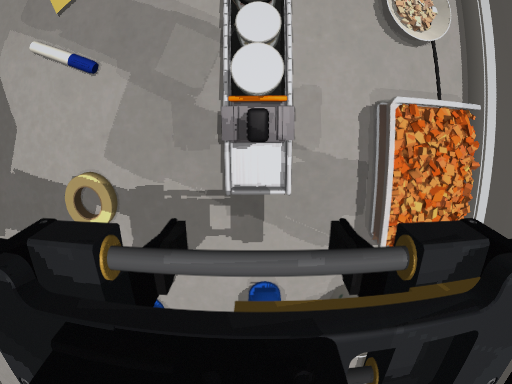

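The stop (258,100) is against aqua (257,68), which touches gold (258,22), all upright. By the wrist camera the grip has moved about 55 mm from open, well past the 45.5 mm threshold. Handing in.

```bash
python3 -c "
from rig import workorder; print(workorder.hand_in())"
```

```text
the job is handed in; nothing more can be done
None
```

The job is handed in (no verdict came back): the stop was pulled fully open, the aqua and gold jars were set upright beside the red one, and the stop was pushed up until force showed the row was snug, about 55 mm by the wrist camera.

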